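# Scan the board in and latch the test fixture

## Task

A circuit board lies in the open test fixture: take the hand scanner out of its holder, aim it squarely at the square code label on the board from about 10 cm away, hold it steady for a second, and set it back in its holder, standing nose down as it was. Then bring the fixture's sprung gate down by its handle bar until the side latch snaps over and holds it shut. Do not touch the board, and leave the parts bin, the screwdriver and the label roll where they are.

Things in the scene. Friction and masses are not known exactly. Their poses are not given: they have to be found in the camera images.
- fixture: Board test fixture, fixed to the bench: grey box 240 (x) x 210 (y) x 65 mm high, black nest plate on top (73 mm high). Origin: centre of its underside on the bench; its front (lamp panel, handle bar side) faces its own -x, the gate's hinge is along its rear (+x) edge. Turned up to 0.3 rad about z.
- board: Green circuit board, 130 (x) x 140 (y) x 2.5 mm, lying flat in the fixture's nest, fixed there, axes as the fixture's. Origin: centre of its upper face, 75.5 mm above the bench; the tallest parts on it stand 10 mm above that. It must not be touched (more than 3 N from arm, fingers or scanner is a failure).
- label (a point): Centre of the white 24 mm square label with a black square code on the upper face of the board, near its front right corner seen from the fixture's front (42 mm to -x and 40 mm to -y of the board's origin). z points straight up out of the label.
- gate (a joint): Press gate angle, rad: 0 = sprung open (63 degrees above level), 1.10 = fully down on its stop. Springs push it open: 3 N at the bar at the start, 9 N at the bottom, some 5 N more over the last 20 mm while its pin pushes the latch aside. Let go before the latch catches, it swings open; latched it reads about 1.08.
- gate_hinge (a point): Middle of the gate's hinge axis, which runs along the fixture's y, 95 mm above the bench, 105 mm behind (+x of) the fixture's origin.
- gate_bar (a point): Middle of the gate's black round handle bar: 16 mm diameter, along the fixture's y, 100 mm clear between its end legs, 37 mm clear of the aluminium gate frame (192 mm wide), 260 mm from the hinge axis. Open, it is 327 mm above the bench over the fixture's middle; shut, 95 mm up, 155 mm in front of the fixture's origin, only bench beneath. It moves on a circle about the hinge, forward and down.
- latch (a joint): Sprung steel latch hook on the fixture's left (+y) side, rad: 0 = upright at rest; pushed forward (-x) to about 0.15 by the gate's pin, it springs back to 0 when the pin has passed under its nose: then the gate is held. It stands 129 mm above the bench; its red thumb tab is only for releasing.
- latch_nose (a point): Underside of the latch hook's nose, 104 mm above the bench at rest, 119 mm to +y of the fixture's middle.
- scanner: Pistol-shaped scanner, dark grey, orange band, 0.22 kg, nose down in its holder. Origin: centre of the reading window on its nose; reads along its own -z (down). Nose 56 x 68 x 32 mm, head 50 x 58 up to z = 112 mm. Handle 32 mm wide (y), 36 deep, from the head's -x side to x = -130, rising 0.2 rad. Reads a label 40-170 mm away, within 20 mm of its axis, square within 0.45 rad, any rotation.
- scanner_grip (a point): Middle of the scanner's handle just behind the head, x = -55, y = 0, z = 80 mm in the scanner's frame: a good place to grip, across the handle's 32 mm width (along the scanner's y), from above. Axes as the scanner's.
- holder: Scanner holder, fixed: grey cup on a black base plate 120 x 125 x 12 mm. Cup 72 (x) x 84 (y) mm inside, walls 5 mm, rim 57 mm above the bench, open top. Origin: centre of its underside. The scanner stands in it with some 8 mm to spare all round, its axes nearly along the holder's. Turned up to 0.6 rad about z.
- holder_in (a point): Centre of the cup's inner floor, 12 mm above the bench.
- bin: Blue plastic parts bin with small connectors in it, 150 (x) x 110 (y) x 70 mm, loose, origin under its centre. Leave it alone.
- driver: Screwdriver with a red handle, lying on the bench along its x, about 200 mm long, loose. Leave it alone.
- roll: Roll of white labels standing on its flat side, 84 mm diameter, 40 mm high, loose, origin under its centre. Leave it alone.
Mind the look-alikes: they are no part of the job. Leave any white look-alike of the scanner alone.

How it is judged:
By the outcome, as a careful person would: the job done as asked, in the order asked, and still so for the second after the job is handed in, with the robot touching nothing.
It also fails if it takes over 69 s, if anything falls off the work surface, if the arm or the gripper's body presses on something with over 40 N, if the wrist force passes 120 N, or if a joint passes its speed limit or range.

## Robot

A 6-joint arm with a two-finger parallel gripper is mounted at the origin on the work surface. World frame = base frame: x ahead of the robot, y to its left, z up, the work surface at z = 0. Lengths are in mm, angles in rad, forces in N, time in s.
With the tool pointing down it reaches from about 250 to 800 mm from the base axis. Payload 3.9 kg.
Tool frame: the origin (TCP) lies at the very end of the fingers, on their centre line; the grasp point (between the pads) lies 19 mm behind it; z points along the fingers, y is the line along which they close (so a half turn about z gives the same grasp; the last joint's range is limited). The gripper opens to 85 mm and grips with 20 to 120 N. Pads are 22 mm wide; open, the fingers measure 114 mm over their backs; the gripper's body (76 mm by 85 mm) begins 54 mm behind the grasp point. The pads swing forward as they close: fully open they stand 13 mm farther back than shut.
Start: joints at [-1.169, 0.26, -0.138, 1.173, 0, 1.571], TCP at [205.309, -483.18, 231.304] pointing down, gripper open.
Joint ranges: [-2.78, 2.78], [-0.83, 1.72], [-1.28, 1.37], [-1.9, 2.12], [-1.57, 1.48], [-3.14, 3.14]. Speed limits (rad/s): [2.57, 2.57, 3.14, 3.14, 3.14, 3.14].

## Interface

Orientations are given as a 3x3 rotation matrix whose columns are the frame's x, y, z axes.
In Python, from workcell import ctrl, imaging gives the robot as it stands. The module is installed in compiled form; this text tells all that it offers.
- The arm moves only by the tool step_arm, never from a script. Its argument "increments" is a list of rows, each a list of 2 entries, a list of its own where there are three numbers: the shift along the tool's x, y, z in m, then the turn, a rotation vector about the tool's x, y, z in degrees. In form: [[[tx, ty, tz], [ax, ay, az]], ...]. A call has 1 to 20 rows; each row is the pose to reach, as a shift and turn from the pose commanded when the call began, along the tool's axes at that moment; what a row does not reach only later rows make up. A row lasts 1/10 s, in which the tool goes at most 50 mm and 8.59 degrees, less where a joint would pass 70% of its speed; a pose out of reach is approached as far as the arm can. A call with a gripper value outside its range is refused whole. "claw" is the opening, from -1 (shut) to 1 (fully open), so that 0 is half open, set as the call begins (left out, the last holds). The fingers move at their own pace and stop on an object; "grip_force" is the grip in N (left out, the last holds). Time passes only in rows, so rows that repeat a pose let the fingers close. It gives the time, the measured TCP pose, the force, the opening and the grip force at its end, in the units of the state.
- ctrl.sense(): the state, without advancing time (a new reading comes with each control period).
- imaging.grab_frame(name): name is "scene" or "top" or "wrist"; returns the picture (480x640x3 uint8, red, green, blue); there is no depth.
- imaging.calibration(name): a dict with "K" (3x3 intrinsics, pixels), "extrinsics" (4x4, takes a point from world to camera coordinates); the wrist camera has in their place "mount" (4x4, takes a point from camera to tool coordinates, whose origin is the TCP and whose axes are the flange's). Camera axes: x right, y down, z forward; pixel columns grow to the right and rows downward; lengths in mm; the calibration is good to about 2 mm. A picture is of the moment at which its call begins: read the wrist's pose just before it. calibration takes no time and is no camera call.
- ctrl.finish_job(): hands the job in; it is judged then, once.
The state is a dict: "time": time; "joints": joint angles; "dq": joint speeds; "joint_efforts": joint torques, N m; "position": TCP position; "eef_rot": TCP orientation; "wrist_force": force on the tool from outside, world axes, zero at the start; "ft_torque": the same for the moment, N m; "gripper_width": finger opening in mm; "grip_force": force on a finger pad.
Only numpy, scipy, OpenCV 4.12 (cv2) and the standard library are available. Lean on these libraries where they do the work, as an engineer would, in place of code of your own. Each camera call takes 0.05 s, during which the arm holds its last target. There are 200 camera calls.

## Working session

There is one attempt and no reset: what is moved stays moved. The work goes in short steps, Python scripts to look and compute and a tool call to move; the robot and the scene stay as the last step left them, time stands still between calls to the robot, and variables do not carry over. Pictures are saved under pics/ and viewed, at most 10 in all, crops included, and the job is handed in when it is done.

Besides the shell and the picture viewer there is one more tool, called after "Emit:" in YAML: its name, and indented under it one key for each argument. step_arm: Moves the arm, as the interface text tells. Its arguments: {"type":"object","properties":{"increments":{"type":"array","items":{"type":"array"}},"claw":{"type":"number"},"grip_force":{"type":"number"}},"required":["increments"]}

```bash
mkdir -p pics; python3 - <<'E'
from workcell import ctrl, imaging
import cv2, numpy as np
for n in("scene","top"):
    im=imaging.grab_frame(n); cv2.imwrite(f"pics/{n}0.png",im[:,:,::-1])
    c=imaging.calibration(n); print(n,np.round(c["K"],1).tolist(),np.round(c["extrinsics"],3).tolist())
print(np.round(imaging.calibration("wrist")["mount"],3).tolist(),imaging.calibration("wrist")["K"])
s=ctrl.sense();print(s)
E
```

```text
scene [[459.9, 0.0, 322.0], [0.0, 459.9, 238.6], [0.0, 0.0, 1.0]] [[0.948, 0.318, 0.018, -526.624], [0.218, -0.605, -0.766, 48.396], [-0.232, 0.73, -0.643, 1185.513], [0.0, 0.0, 0.0, 1.0]]
top [[564.4, 0.0, 322.9], [0.0, 564.4, 238.4], [0.0, 0.0, 1.0]] [[-0.029, -1.0, 0.006, 19.103], [-0.999, 0.029, -0.034, 544.927], [0.034, -0.007, -0.999, 1503.405], [0.0, 0.0, 0.0, 1.0]]
[[-0.001, -0.948, -0.319, 82.212], [1.0, -0.0, -0.001, -0.493], [0.001, -0.319, 0.948, -142.924], [0.0, 0.0, 0.0, 1.0]] [[394.00926141   0.         321.69571297]
 [  0.         394.00926141 237.62223197]
 [  0.           0.           1.        ]]
{'time': 0.1, 'joints': array([-1.16900628e+00,  2.60605833e-01, -1.39260340e-01,  1.17268927e+00,
        2.73384856e-05,  1.57079150e+00]), 'dq': array([ 0.00047417,  0.00133808,  0.0033581 ,  0.00125593, -0.00072941,
       -0.00028829]), 'joint_efforts': array([-1.37311099e-04, -4.06509447e+01,  2.54527134e+01,  1.01208329e-02,
       -3.83515248e-05,  3.93796441e-06]), 'position': array([ 205.07617346, -482.61783594,  230.54701014]), 'eef_rot': array([[ 9.20360571e-01,  3.91070301e-01, -6.62768337e-04],
       [ 3.91070861e-01, -9.20359129e-01,  1.62971166e-03],
       [ 2.73469410e-05, -1.75911174e-03, -9.99998452e-01]]), 'wrist_force': array([ 0.28129026, -0.20987895,  0.43111105]), 'ft_torque': array([ 0.01088702, -0.0032789 ,  0.03632215]), 'grip_force': 0.0, 'gripper_width': 85.20401127388163}
```

View pics/scene0.png

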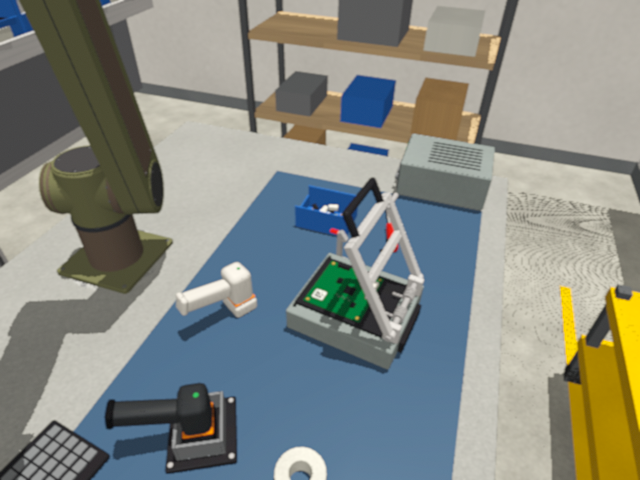

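View pics/top0.png

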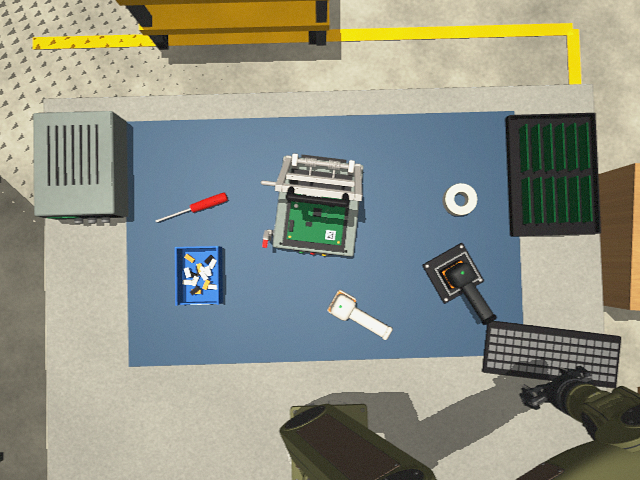

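The real scanner is the dark one with the orange band, in its holder: top (462,275), scene (195,410). The white one, at top (345,305) and scene (235,290), is the look-alike to leave alone. The label is at top (331,235). I'll confirm with an enlarged crop.

```bash
cat > h.py <<'E'
import cv2, numpy as np
from workcell import ctrl, imaging
def cal(n):
    c=imaging.calibration(n)
    if n!="wrist": return c["K"],c["extrinsics"]
    s=ctrl.sense(); T=np.eye(4); T[:3,:3]=s["eef_rot"]; T[:3,3]=s["position"]
    return c["K"],np.linalg.inv(T@c["mount"])
def ray(c,px):
    K,E=c; d=E[:3,:3].T@np.linalg.solve(K,[px[0],px[1],1.]); return -E[:3,:3].T@E[:3,3],d
def onz(c,px,z):
    o,d=ray(c,px); return o+d*(z-o[2])/d[2]
def proj(c,p):
    K,E=c; q=K@(E[:3,:3]@np.array(p)+E[:3,3]); return q[:2]/q[2]
E
python3 - <<'E'
from h import *
t=cv2.imread("pics/top0.png"); s=cv2.imread("pics/scene0.png")
a=cv2.resize(t[225:340,400:520],None,fx=3.3,fy=3.3,interpolation=cv2.INTER_CUBIC)
b=cv2.resize(t[140:270,250:380],None,fx=3,fy=3,interpolation=cv2.INTER_CUBIC)
h=min(a.shape[0],b.shape[0]); cv2.imwrite("pics/c1.png",np.hstack([a[:h],b[:h]])); print(a.shape,b.shape)
c=cal("top"); hsv=cv2.cvtColor(t,cv2.COLOR_BGR2HSV)
# label: white inside board
m=cv2.inRange(t[225:247,318:345],(170,170,170),(255,255,255)); n,_,st,ce=cv2.connectedComponentsWithStats(m)
for k in range(1,n): 
    if st[k,4]>10: print("label",ce[k]+[318,225],st[k], onz(c,st[k,:2]+st[k,2:4]/2-.5+[318,225],75.5))
g=cv2.inRange(hsv,(45,100,40),(80,255,200)); g[:, :260]=0; g[:,380:]=0; g[:180]=0;g[270:]=0
cn=max(cv2.findContours(g,0,2)[0],key=cv2.contourArea); r=cv2.minAreaRect(cn); bp=cv2.boxPoints(r)
print("board",r); P=[onz(c,p,75.5) for p in bp]; print(np.round(P,1).tolist())
# holder base plate
d=cv2.inRange(hsv,(0,0,0),(179,120,60)); d[:,:415]=0; d[:,500:]=0; d[:235]=0; d[330:]=0
cn=max(cv2.findContours(d,0,2)[0],key=cv2.contourArea); print(cv2.approxPolyDP(cn,3,True)[:,0].tolist())
E
```

```text
(380, 396, 3) (390, 390, 3)
label [329.82926829 234.57317073] [ 7  5 11 10 82] [552.52300907 -14.58997924  75.5       ]
board ((315.5528869628906, 222.80032348632812), (55.0322265625, 38.382347106933594), 6.709836959838867)
[[545.1, 98.4, 75.5], [642.7, 84.3, 75.5], [622.2, -55.5, 75.5], [524.6, -41.0, 75.5]]
[[423, 264], [444, 303], [445, 296], [447, 301], [463, 293], [487, 329], [499, 328], [499, 322], [493, 320], [495, 315], [475, 288], [483, 280], [471, 282], [477, 276], [464, 254], [437, 269], [450, 291], [461, 289], [451, 296], [440, 281], [445, 292], [441, 296], [440, 288], [436, 288], [425, 270], [429, 267], [424, 264], [434, 258], [445, 260], [439, 256], [448, 253], [449, 258], [465, 250], [458, 247], [461, 243]]
```

View pics/c1.png

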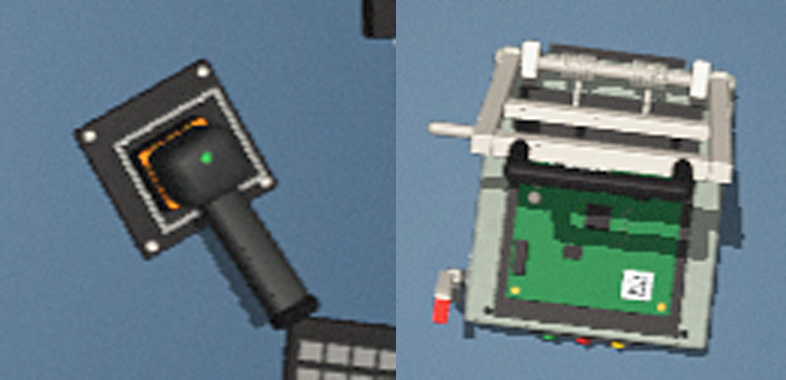

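Crop confirms it: dark pistol scanner with orange band, LED at top (462.7,272.6), handle pointing to lower right, holder plate bolts around (454,273); label at (330,235) on the board. Computing world numbers.

```bash
python3 - <<'E'
from h import *
c=cal("top"); np.set_printoptions(precision=1,suppress=True)
f=lambda x,y:(400+x/3.3,225+y/3.3)
b=[onz(c,f(*p),13) for p in[(90,135),(203,70),(152,246),(266,183)]]; print("plate",np.array(b),np.mean(b,0))
b=[onz(c,f(*p),57) for p in[(118,147),(215,90),(272,180),(165,232)]]; print("rim",np.array(b),np.mean(b,0))
print("led",onz(c,f(207,157),124)); e=onz(c,f(295,300),107);s=onz(c,f(222,205),92); print("handle",s,e,np.arctan2(*(s-e)[1::-1]))
g=lambda x,y:(250+(x-396)/3,140+y/3)
print("bar",onz(c,g(516,170),327),onz(c,g(686,184),327))
print("fixfront",onz(c,g(468,318),65),onz(c,g(707,350),65))
E
```

```text
plate [[ 463.7 -273.2   13. ]
 [ 513.6 -366.7   13. ]
 [ 372.6 -320.1   13. ]
 [ 420.7 -414.3   13. ]] [ 442.7 -343.6   13. ]
rim [[ 454.5 -286.5   57. ]
 [ 497.  -364.5   57. ]
 [ 425.1 -406.7   57. ]
 [ 386.8 -321.    57. ]] [ 440.9 -344.7   57. ]
led [ 446.9 -339.3  124. ]
handle [ 408.7 -357.5   92. ] [ 336.3 -406.2  107. ] 0.5921995866983767
bar [625.   72.8 327. ] [611.7 -47.1 327. ]
fixfront [527.4 130.4  65. ] [494.  -74.1  65. ]
```

Emit:
step_arm:
  increments:
    - [[0.045,-0.006,0],[0,0,-2]]
    - [[0.09,-0.012,0],[0,0,-4]]
    - [[0.135,-0.018,0],[0,0,-6]]
    - [[0.18,-0.023,0],[0,0,-7.5]]
    - [[0.212,-0.027,0],[0,0,-7.5]]
    - [[0.212,-0.027,0],[0,0,-7.5]]
    - [[0.212,-0.027,0],[0,0,-7.5]]
  claw: 1
  grip_force: 60

```text
time: 0.8
position: [390.0, -374.8, 230.8]
eef_rot: [[0.861, 0.509, -0.001], [0.509, -0.861, 0.001], [-0.001, -0.001, -1.0]]
wrist_force: [-0.0, -0.3, 0.6]
gripper_width: 85.4
grip_force: 0.0
```

```bash
python3 - <<'E'
from h import *
np.set_printoptions(precision=3,suppress=True)
s=ctrl.sense(); c=cal("wrist"); im=imaging.grab_frame("wrist"); cv2.imwrite("pics/w1.png",im[:,:,::-1])
np.save("w1c.npy",c[1]); print(s["position"],s["eef_rot"].tolist(),s["time"],s["wrist_force"])
print([proj(c,p).tolist() for p in [(442,-344,57),(395,-373,92)]])
E
```

```text
[ 390.028 -374.799  230.766] [[0.8605332603580295, 0.5093926454576913, -0.0012808478421140587], [0.5093935772217525, -0.8605334978620802, 0.0005315472506424336], [-0.0008314462136130032, -0.0011098697528008788, -0.9999990384427005]] 0.8 [-0.011 -0.317  0.621]
[[322.8588113179231, 134.24732316017304], [324.2444598882088, 214.60723747297834]]
```

View pics/w1.png

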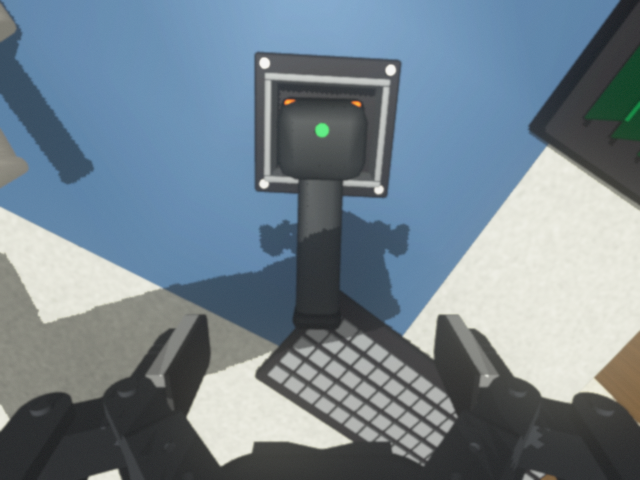

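Wrist view: scanner handle runs straight down from head (323,140) to its end (318,327), holder plate bolts at (265,62), (391,70), (264,184), (379,189).

```bash
python3 - <<'E'
from h import *
np.set_printoptions(precision=1,suppress=True)
K=imaging.calibration("wrist")["K"]; c=(K,np.load("w1c.npy"))
b=np.array([onz(c,p,13) for p in[(265,62),(391,70),(264,184),(379,189)]]); print(b.mean(0)); 
v=b[0]+b[1]-b[2]-b[3]; w=b[0]+b[2]-b[1]-b[3]; print("holder yaw",np.arctan2(v[1],v[0]),np.arctan2(-w[0],w[1]))
e=onz(c,(318,327),125); m=onz(c,(321,195),118); h=onz(c,(323,180),124);hf=onz(c,(323,99),118)
print(e,m,h,hf,"yaw",np.arctan2(*(m-e)[1::-1]),np.arctan2(*(hf-e)[1::-1]))
y=np.arctan2(*(m-e)[1::-1]); u=np.array([np.cos(y),np.sin(y),0]); print("origin est",e+130*u,h+25*u,hf-25*u)
E
```

```text
[ 444.  -344.8   13. ]
holder yaw 0.4800126923008539 0.4829201890608943
[ 328.3 -407.2  125. ] [ 411.5 -360.6  118. ] [ 421.7 -356.1  124. ] [ 463.7 -331.2  118. ] yaw 0.5109606545075066 0.5117179546156624
origin est [ 441.7 -343.7  125. ] [ 443.5 -343.8  124. ] [ 441.8 -343.4  118. ]
```

Emit:
step_arm:
  increments:
    - [[0.006,-0.0015,0.04],[0,0,1.3]]
    - [[0.006,-0.0015,0.08],[0,0,1.3]]
    - [[0.006,-0.0015,0.115],[0,0,1.3]]
    - [[0.006,-0.0015,0.14],[0,0,1.3]]
    - [[0.006,-0.0015,0.158],[0,0,1.3]]
    - [[0.006,-0.0015,0.158],[0,0,1.3]]

```text
time: 1.45
position: [391.0, -370.1, 70.7]
eef_rot: [[0.874, 0.486, -0.005], [0.486, -0.874, 0.004], [-0.002, -0.006, -1.0]]
wrist_force: [0.9, 0.4, 0.1]
gripper_width: 85.6
grip_force: 0.0
```

Emit:
step_arm:
  increments:
    - [[0,0,0],[0,0,0]]
    - [[0,0,0],[0,0,0]]
    - [[0,0,0],[0,0,0]]
    - [[0,0,0],[0,0,0]]
    - [[0,0,0],[0,0,0]]
    - [[0,0,0],[0,0,0]]
    - [[0,0,0],[0,0,0]]
    - [[0,0,0],[0,0,0]]
  claw: -1
  grip_force: 60

```text
time: 2.25
position: [394.8, -371.6, 74.6]
eef_rot: [[0.873, 0.488, 0.001], [0.488, -0.873, -0.002], [0.0, 0.002, -1.0]]
wrist_force: [-1.5, 0.8, 6.0]
gripper_width: 31.6
grip_force: 59.3
```

Emit:
step_arm:
  increments:
    - [[0,0,-0.015],[0,0,0]]
    - [[0,0,-0.04],[0,0,0]]
    - [[0,0,-0.07],[0,0,0]]
    - [[0,0,-0.1],[0,0,0]]
    - [[0,0,-0.13],[0,0,0]]
    - [[0,0,-0.155],[0,0,0]]
    - [[0,0,-0.16],[0,0,0]]
    - [[0,0,-0.16],[0,0,0]]
    - [[0,0,-0.16],[0,0,0]]

```text
time: 3.15
position: [393.6, -370.4, 231.6]
eef_rot: [[0.873, 0.488, -0.002], [0.488, -0.873, 0.002], [-0.001, -0.003, -1.0]]
wrist_force: [-1.2, 0.5, -1.6]
gripper_width: 31.2
grip_force: 59.8
```

```bash
python3 - <<'E'
from h import *
np.set_printoptions(precision=3,suppress=True)
s=ctrl.sense(); c=cal("wrist"); im=imaging.grab_frame("wrist"); cv2.imwrite("pics/w2.png",im[:,:,::-1])
print(s["position"],s["eef_rot"].tolist(),s["time"],s["wrist_force"],s["ft_torque"])
E
```

```text
[ 393.552 -370.401  231.645] [[0.8727173792583401, 0.4882213392830255, -0.0020735981152213553], [0.4882248754677088, -0.872715963221644, 0.0018216785277055754], [-0.0009202798459204194, -0.0026021926921244586, -0.9999961908318443]] 3.15 [-1.215  0.532 -1.58 ] [-0.04   0.057  0.008]
```

View pics/w2.png

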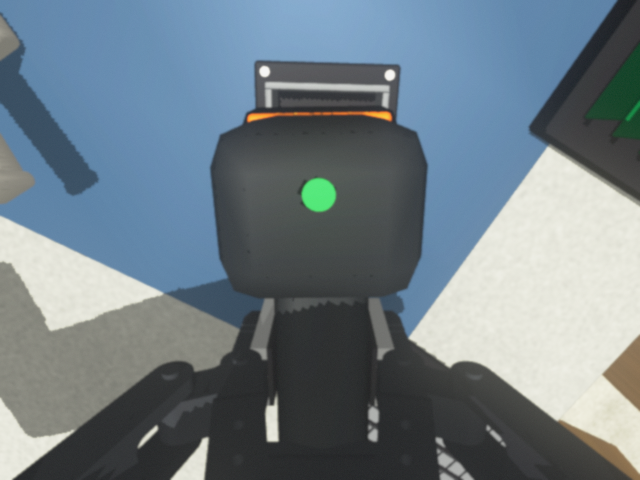

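Emit:
step_arm:
  increments:
    - [[0.012,-0.012,0],[0,0,1]]
    - [[0.036,-0.035,0],[0,0,3]]
    - [[0.065,-0.064,0],[0,0,6]]
    - [[0.095,-0.093,0],[0,0,9]]
    - [[0.125,-0.123,0],[0,0,12]]
    - [[0.155,-0.152,0],[0,0,15]]
    - [[0.185,-0.181,0],[0,0,18]]
    - [[0.212,-0.208,0],[0,0,20.5]]
    - [[0.236,-0.232,0],[0,0,22.5]]
    - [[0.254,-0.249,0],[0,0,23.5]]
    - [[0.261,-0.2565,0],[0,0,23.5]]
    - [[0.261,-0.2565,0],[0,0,23.5]]
    - [[0.261,-0.2565,0],[0,0,23.5]]
    - [[0.261,-0.2565,0],[0,0,23.5]]

```text
time: 4.6
position: [496.3, -20.9, 232.9]
eef_rot: [[0.995, 0.098, -0.001], [0.098, -0.995, -0.0], [-0.001, 0.0, -1.0]]
wrist_force: [0.3, -0.7, -2.3]
gripper_width: 31.3
grip_force: 59.9
```

```bash
python3 - <<'E'
from h import *
np.set_printoptions(precision=2,suppress=True)
s=ctrl.sense(); c=cal("wrist"); im=imaging.grab_frame("wrist"); t=imaging.grab_frame("top"); sc=imaging.grab_frame("scene")
R=s["eef_rot"];p=s["position"];print(p,s["time"])
w=p+R@[55,0,62.6]; print("window",w, "axis hit", w+R[:,2]*(w[2]-75.5))
for n,z in(("head top",-112),): 
    q=w+R@[0,0,z]; print(proj(c,q),proj(cal("scene"),q),proj(cal("top"),q))
print("label in scene", proj(cal("scene"),(552.5,-14.6,75.5)),proj(cal("scene"),w))
a=sc[150:350,230:450]; b=t[140:280,250:390]
cv2.imwrite("pics/c3.png",np.hstack([cv2.resize(a[:,:,::-1],(440,400)),cv2.resize(b[:,:,::-1],(360,400))]))
E
```

```text
[496.27 -20.89 232.93] 4.6
window [550.94 -15.51 170.28] axis hit [550.84 -15.55  75.5 ]
[323.83 220.4 ] [319.85 218.13] [332.15 231.28]
label in scene [319.17 293.72] [318.96 261.81]
```

View pics/c3.png

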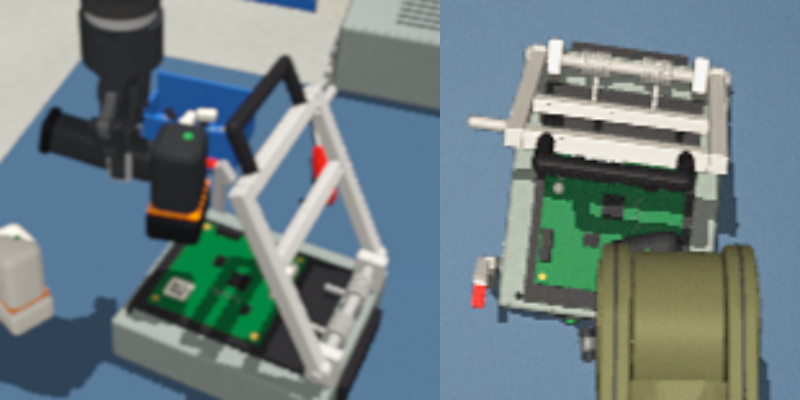

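Scene crop: the scanner stands upright over the label (label at crop (180,288)), well clear of the gate. Holding.

Emit:
step_arm:
  increments:
    - [[0.001,0,0],[0,0,0]]
    - [[0.001,0,0],[0,0,0]]
    - [[0.001,0,0],[0,0,0]]
    - [[0.001,0,0],[0,0,0]]
    - [[0.001,0,0],[0,0,0]]
    - [[0.001,0,0],[0,0,0]]
    - [[0.001,0,0],[0,0,0]]
    - [[0.001,0,0],[0,0,0]]
    - [[0.001,0,0],[0,0,0]]
    - [[0.001,0,0],[0,0,0]]
    - [[0.001,0,0],[0,0,0]]
    - [[0.001,0,0],[0,0,0]]
    - [[0.001,0,0],[0,0,0]]
    - [[0.001,0,0],[0,0,0]]
    - [[0.001,0,0],[0,0,0]]
    - [[0.001,0,0],[0,0,0]]
    - [[0.001,0,0],[0,0,0]]
    - [[0.001,0,0],[0,0,0]]
    - [[0.001,0,0],[0,0,0]]
    - [[0.001,0,0],[0,0,0]]

```text
time: 6.75
position: [497.8, -19.7, 233.3]
eef_rot: [[0.995, 0.1, -0.0], [0.1, -0.995, 0.0], [-0.0, -0.0, -1.0]]
wrist_force: [-0.3, -1.2, -2.1]
gripper_width: 31.7
grip_force: 59.9
```

Emit:
step_arm:
  increments:
    - [[-0.005,0.013,0],[0,0,-1]]
    - [[-0.018,0.045,0],[0,0,-3]]
    - [[-0.034,0.085,0],[0,0,-6]]
    - [[-0.05,0.125,0],[0,0,-9]]
    - [[-0.066,0.164,0],[0,0,-12]]
    - [[-0.082,0.203,0],[0,0,-15]]
    - [[-0.098,0.242,0],[0,0,-18]]
    - [[-0.112,0.277,0],[0,0,-20.5]]
    - [[-0.125,0.308,0],[0,0,-22.5]]
    - [[-0.133,0.33,0],[0,0,-23.5]]
    - [[-0.138,0.34,0],[0,0,-23.5]]
    - [[-0.138,0.34,0],[0,0,-23.5]]
    - [[-0.138,0.34,0],[0,0,-23.5]]
    - [[-0.138,0.34,0],[0,0,-23.5]]
    - [[-0.138,0.34,0],[0,0,-23.5]]
    - [[-0.138,0.34,0],[0,0,-23.5]]

```text
time: 8.35
position: [394.8, -371.0, 233.5]
eef_rot: [[0.872, 0.489, 0.0], [0.489, -0.872, -0.0], [0.0, 0.0, -1.0]]
wrist_force: [-0.0, 0.4, -2.7]
gripper_width: 31.0
grip_force: 60.0
```

Emit:
step_arm:
  increments:
    - [[0,0,0.02],[0,0,0]]
    - [[0,0,0.05],[0,0,0]]
    - [[0,0,0.08],[0,0,0]]
    - [[0,0,0.1],[0,0,0]]
    - [[0,0,0.115],[0,0,0]]
    - [[0,0,0.13],[0,0,0]]
    - [[0,0,0.143],[0,0,0]]
    - [[0,0,0.152],[0,0,0]]
    - [[0,0,0.156],[0,0,0]]
    - [[0,0,0.156],[0,0,0]]
    - [[0,0,0.156],[0,0,0]]

```text
time: 9.45
position: [394.8, -372.0, 77.9]
eef_rot: [[0.873, 0.488, 0.001], [0.488, -0.873, -0.001], [0.0, 0.001, -1.0]]
wrist_force: [-0.1, -0.6, -2.6]
gripper_width: 31.2
grip_force: 59.9
```

Emit:
step_arm:
  increments:
    - [[0,0,0.0015],[0,0,0]]
    - [[0,0,0.003],[0,0,0]]
    - [[0,0,0.003],[0,0,0]]
    - [[0,0,0.003],[0,0,0]]

```text
time: 9.85
position: [394.7, -372.1, 74.7]
eef_rot: [[0.873, 0.488, 0.001], [0.488, -0.873, -0.001], [0.0, 0.001, -1.0]]
wrist_force: [-0.1, -1.3, -1.5]
gripper_width: 31.4
grip_force: 60.2
```

Emit:
step_arm:
  increments:
    - [[0,0,0.0005],[0,0,0]]
    - [[0,0,0.0005],[0,0,0]]
    - [[0,0,0.0005],[0,0,0]]
    - [[0,0,0.0005],[0,0,0]]
    - [[0,0,0.0005],[0,0,0]]
    - [[0,0,0.0005],[0,0,0]]
    - [[0,0,0.0005],[0,0,0]]
    - [[0,0,-0.01],[0,0,0]]
    - [[0,0,-0.04],[0,0,0]]
    - [[0,0,-0.08],[0,0,0]]
    - [[0,0,-0.12],[0,0,0]]
    - [[0,0,-0.16],[0,0,0]]
    - [[0,0,-0.16],[0,0,0]]
    - [[0,0,-0.16],[0,0,0]]
  claw: 1

```text
time: 11.25
position: [395.1, -372.4, 236.2]
eef_rot: [[0.873, 0.488, 0.003], [0.488, -0.873, -0.003], [0.001, 0.004, -1.0]]
wrist_force: [-0.0, 0.3, -0.7]
gripper_width: 85.5
grip_force: 0.0
```

```bash
python3 - <<'E'
from h import *
np.set_printoptions(precision=2,suppress=True)
s=ctrl.sense(); im=imaging.grab_frame("wrist"); print(s["position"],s["joints"])
sc=imaging.grab_frame("scene")
cv2.imwrite("pics/w4.png",np.hstack([cv2.resize(im[:400,150:500,::-1],(350,400)),cv2.resize(sc[350:480,80:260,::-1],(450,325)).copy() if 0 else cv2.copyMakeBorder(cv2.resize(sc[350:480,80:260,::-1],(450,325)),0,75,0,0,0)]))
E
```

```text
[ 395.09 -372.42  236.18] [-0.76  0.29 -0.09  1.19 -0.    1.88]
```

View pics/w4.png

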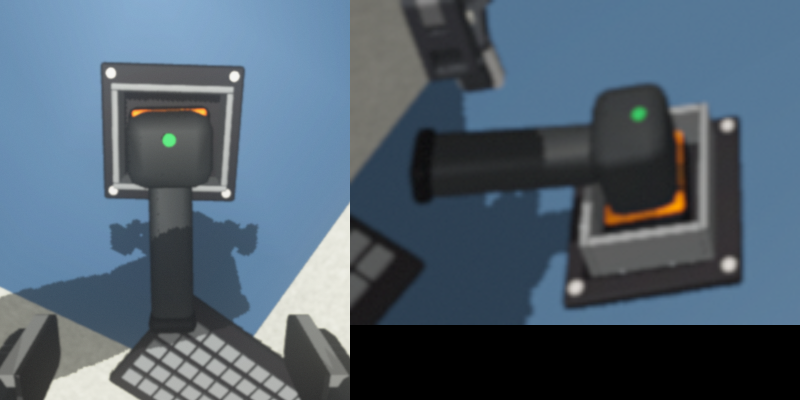

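Scanner is standing nose down in its cup again (head around (170,145) in the left crop, cup walls clear all round). Now to the gate.

Emit:
step_arm:
  increments:
    - [[0.015,-0.009,-0.02],[0,0,-2]]
    - [[0.04,-0.024,-0.045],[0,0,-6]]
    - [[0.07,-0.042,-0.07],[0,0,-10]]
    - [[0.1,-0.06,-0.095],[0,0,-14.5]]
    - [[0.132,-0.079,-0.12],[0,0,-19]]
    - [[0.165,-0.099,-0.14],[0,0,-23.5]]
    - [[0.2,-0.119,-0.154],[0,0,-28]]
    - [[0.24,-0.143,-0.154],[0,0,-33]]
    - [[0.28,-0.167,-0.154],[0,0,-38.5]]
    - [[0.315,-0.188,-0.154],[0,0,-43.5]]
    - [[0.345,-0.206,-0.154],[0,0,-48]]
    - [[0.37,-0.221,-0.154],[0,0,-51.5]]
    - [[0.382,-0.228,-0.154],[0,0,-52.5]]
    - [[0.382,-0.228,-0.154],[0,0,-52.5]]
    - [[0.382,-0.228,-0.154],[0,0,-52.5]]
  claw: 0

```text
time: 12.85
position: [616.0, 12.9, 387.5]
eef_rot: [[0.145, 0.989, -0.002], [0.989, -0.145, -0.001], [-0.001, -0.002, -1.0]]
wrist_force: [-0.5, -0.0, 0.7]
gripper_width: 42.4
grip_force: 0.0
```

```bash
python3 - <<'E'
from h import *
np.set_printoptions(precision=3,suppress=True)
s=ctrl.sense(); c=cal("wrist"); im=imaging.grab_frame("wrist"); cv2.imwrite("pics/w5.png",im[:,:,::-1]); np.save("w5c.npy",c[1])
print(s["position"],s["joints"],s["gripper_width"],np.arctan2(s["eef_rot"][1,0],s["eef_rot"][0,0]))
print([proj(c,(617+.1445*k,12.9+.9895*k,327)) for k in(-50,0,50)])
E
```

```text
[615.955  12.902 387.545] [ 0.021  0.434  0.526  1.665 -0.001  1.738] 42.402901437942404 1.42519875993919
[array([324.417, 339.194]), array([324.514, 261.446]), array([324.627, 171.447])]
```

View pics/w5.png

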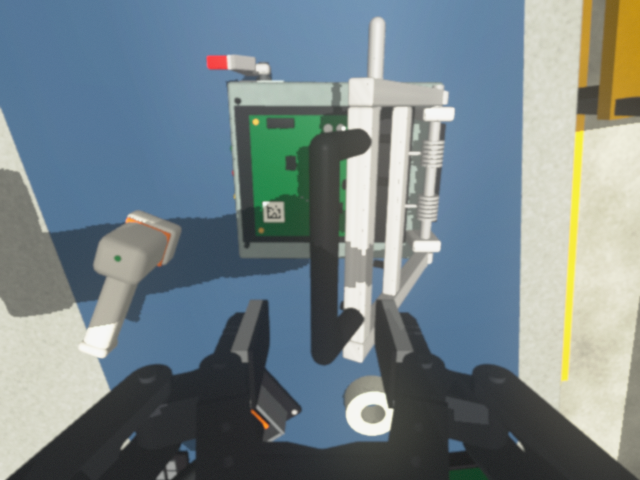

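Wrist view: handle bar is vertical at column ~323, rows 145–355, between the finger lines, as predicted. Descend and grip.

Emit:
step_arm:
  increments:
    - [[0,0.001,0.03],[0,0,0]]
    - [[0,0.001,0.055],[0,0,0]]
    - [[0,0.001,0.075],[0,0,0]]
    - [[0,0.001,0.077],[0,0,0]]
    - [[0,0.001,0.077],[0,0,0]]
    - [[0,0.001,0.077],[0,0,0]]

```text
time: 13.5
position: [617.8, 12.8, 313.0]
eef_rot: [[0.145, 0.989, 0.002], [0.989, -0.145, -0.0], [0.0, 0.002, -1.0]]
wrist_force: [-0.3, -0.3, 0.5]
gripper_width: 42.6
grip_force: 0.0
```

Emit:
step_arm:
  increments:
    - [[0,0,0],[0,0,0]]
    - [[0,0,0],[0,0,0]]
    - [[0,0,0],[0,0,0]]
    - [[0,0,0],[0,0,0]]
    - [[0,0,0],[0,0,0]]
    - [[0,0,0],[0,0,0]]
    - [[0,0,0],[0,0,0]]
  claw: -1
  grip_force: 50

```text
time: 14.2
position: [617.2, 13.6, 312.5]
eef_rot: [[0.144, 0.99, 0.001], [0.99, -0.144, -0.0], [-0.0, 0.001, -1.0]]
wrist_force: [-4.3, -0.5, 5.1]
gripper_width: 14.1
grip_force: 48.8
```

Emit:
step_arm:
  increments:
    - [[0,-0.0092,0.0049],[0,0,0]]
    - [[0,-0.0226,0.0129],[0,0,0]]
    - [[0,-0.0355,0.0217],[0,0,0]]
    - [[0,-0.0478,0.0313],[0,0,0]]
    - [[0,-0.0595,0.0416],[0,0,0]]
    - [[0,-0.0705,0.0526],[0,0,0]]
    - [[0,-0.081,0.0642],[0,0,0]]
    - [[0,-0.0906,0.0764],[0,0,0]]
    - [[0,-0.0996,0.0892],[0,0,0]]
    - [[0,-0.1077,0.1025],[0,0,0]]
    - [[0,-0.1151,0.1163],[0,0,0]]
    - [[0,-0.1216,0.1305],[0,0,0]]
    - [[0,-0.1272,0.145],[0,0,0]]
    - [[0,-0.132,0.1598],[0,0,0]]
    - [[0,-0.132,0.1598],[0,0,0]]
    - [[0,-0.132,0.1598],[0,0,0]]

```text
time: 15.8
position: [488.5, 32.6, 152.9]
eef_rot: [[0.144, 0.99, 0.003], [0.99, -0.144, -0.0], [0.0, 0.003, -1.0]]
wrist_force: [-1.3, -0.5, 7.6]
gripper_width: 14.3
grip_force: 57.2
```

Emit:
step_arm:
  increments:
    - [[0,-0.0025,0.01],[0,0,0]]
    - [[0,-0.0049,0.0202],[0,0,0]]
    - [[0,-0.0076,0.0356],[0,0,0]]
    - [[0,-0.0093,0.0511],[0,0,0]]
    - [[0,-0.0098,0.06],[0,0,0]]
    - [[0,-0.01,0.066],[0,0,0]]
    - [[0,-0.0101,0.071],[0,0,0]]
    - [[0,-0.0101,0.074],[0,0,0]]
    - [[0,-0.0101,0.074],[0,0,0]]
    - [[0,-0.0101,0.074],[0,0,0]]
    - [[0,-0.0101,0.074],[0,0,0]]

```text
time: 16.9
position: [476.5, 34.4, 77.9]
eef_rot: [[0.144, 0.99, -0.001], [0.99, -0.144, 0.001], [0.001, -0.001, -1.0]]
wrist_force: [-4.2, 1.4, 5.0]
gripper_width: 14.2
grip_force: 60.0
```

Emit:
step_arm:
  increments:
    - [[0,0,-0.002],[0,0,0]]
    - [[0,0,-0.004],[0,0,0]]
    - [[0,0,-0.005],[0,0,0]]
    - [[0,0,-0.005],[0,0,0]]
    - [[0,0,-0.005],[0,0,0]]

```text
time: 17.4
position: [476.5, 34.3, 79.5]
eef_rot: [[0.144, 0.99, -0.003], [0.99, -0.144, 0.001], [0.0, -0.003, -1.0]]
wrist_force: [5.6, 3.8, -26.2]
gripper_width: 14.3
grip_force: 56.8
```

```bash
python3 - <<'E'
from h import *
s=ctrl.sense(); im=imaging.grab_frame("wrist"); sc=imaging.grab_frame("scene")
cv2.imwrite("pics/w6.png",np.hstack([cv2.resize(im[:,:,::-1],(480,360)),cv2.resize(sc[190:370,270:430,::-1],(320,360))]))
E
```

```text
(no output)
```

View pics/w6.png

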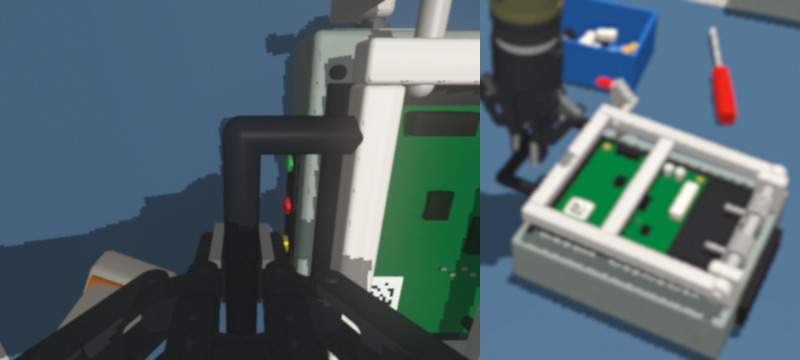

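The gate is level, and a 26 N upward pull did not lift it, so it is latched. I'll relax, open a little and withdraw upward.

Emit:
step_arm:
  increments:
    - [[0,0,0.003],[0,0,0]]
    - [[0,0,0.003],[0,0,0]]
    - [[0,0,0.003],[0,0,0]]

```text
time: 17.8
position: [476.5, 34.3, 78.9]
eef_rot: [[0.144, 0.99, -0.001], [0.99, -0.144, 0.001], [0.001, -0.001, -1.0]]
wrist_force: [1.4, 3.2, -14.1]
gripper_width: 14.1
grip_force: 58.0
```

Emit:
step_arm:
  increments:
    - [[0,0,0],[0,0,0]]
    - [[0,0,0],[0,0,0]]
    - [[0,0,0],[0,0,0]]
    - [[0,0,0],[0,0,0]]
    - [[0,0,-0.01],[0,0,0]]
    - [[0,0,-0.03],[0,0,0]]
    - [[0,0,-0.06],[0,0,0]]
    - [[0,0,-0.1],[0,0,0]]
    - [[0,0,-0.14],[0,0,0]]
    - [[0,0,-0.18],[0,0,0]]
    - [[0,0,-0.2],[0,0,0]]
    - [[0,0,-0.2],[0,0,0]]
    - [[0,0,-0.2],[0,0,0]]
    - [[0,0,-0.2],[0,0,0]]
  claw: -0.25

```text
time: 19.2
position: [476.0, 33.9, 278.5]
eef_rot: [[0.144, 0.99, -0.002], [0.99, -0.144, -0.0], [-0.001, -0.002, -1.0]]
wrist_force: [0.4, 0.5, -1.4]
gripper_width: 32.1
grip_force: 0.0
```

```bash
python3 - <<'E'
from h import *
s=ctrl.sense(); print(s["position"],s["wrist_force"],s["gripper_width"])
im=imaging.grab_frame("wrist"); sc=imaging.grab_frame("scene")
cv2.imwrite("pics/w7.png",np.hstack([cv2.resize(im[:,:,::-1],(360,270)),cv2.resize(sc[150:480,80:460,::-1],(420,365))[:270]]) if 0 else cv2.resize(sc[140:480,60:460,::-1],(800,600)))
E
```

```text
[475.98511266  33.90911457 278.50450263] [ 0.43402962  0.4663539  -1.35370982] 32.06888444364879
```

View pics/w7.png

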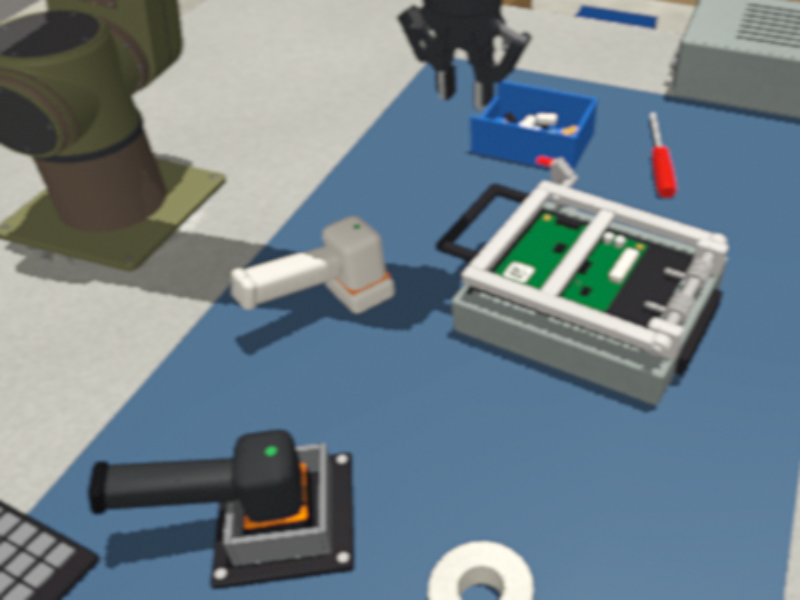

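Gate shut and holding by itself (bar at (470,220)), scanner upright in its holder (265,480), everything else in place, arm clear.

```bash
python3 -c "
from workcell import ctrl
print(ctrl.finish_job())"
```

```text
the job is handed in; nothing more can be done
None
```

The job is handed in: I held the scanner steady about 95 mm above the label for 2 s, stood it back nose down in its holder, then pulled the gate down until it latched. The gate held against a 26 N upward pull and stayed shut after release. I had no direct readout that the code was read.

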